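# Set up two filter flasks from a nest of rubber cones

### The job

Set up both filter flasks for filtration: take the nested rubber cones apart, seat the small cone fully home in the neck of the small flask and the middle cone in the neck of the large flask, then stand the small white funnel in the small cone and the large white funnel in the middle cone, stem down and upright. Leave the largest cone and both flasks standing where they are, and do not disturb the two sample vials between the flasks.

Things in the scene. Friction and masses are not known exactly. Their poses are not given: they have to be found in the camera images.
- small_cone: Smallest of 3 nested black rubber cones (on top of the nest), 32 mm tall, 22 g. Tapered foot 20 mm high (19 mm across at the bottom, 26 at its top), then a straight lip 12 mm high, 33 mm across, to grip; in the nest this lip stands clear above the middle cone. Bored through: 21 mm in the lip, 13 at the bottom. Origin: centre of underside, z up; round.
- middle_cone: Middle black rubber cone, 32 mm tall, 45 g. Tapered foot 20 mm high (25 mm across at the bottom, 37 at its top), then a straight lip 12 mm high, 45 mm across, to grip; in the nest this lip stands clear above the largest cone. Bored through: 28 mm in the lip, 17 at the bottom. Origin: centre of underside, z up; round.
- large_cone: Largest black rubber cone, stands on the table with the others in it and stays there: 34 mm tall, lip 59 mm across, foot 34 mm across. Origin: centre of underside. In the nest the middle cone's origin is 14 mm above this one's, the small cone's 26 mm above it; the nest is 58 mm tall.
- small_flask: Small conical glass filter flask, 105 mm tall, foot 68 mm across, loose, about 300 g. Origin: centre of underside, z up, +x to its side tube (82 mm up, reaches 55 mm from the axis, points away from the robot). Neck open above, 28 mm inside, 37 mm outside, 40 mm deep. Small cone home: lip on the rim, its origin 85 mm above the flask's.
- large_flask: Large conical glass filter flask, 145 mm tall, foot 86 mm across, loose, about 450 g. Origin: centre of underside, z up, +x to its side tube (118 mm up, reaches 61 mm from the axis, points away from the robot). Neck open above, 39 mm inside, 49 mm outside, 57 mm deep. Middle cone home: lip on the rim, its origin 125 mm above the flask's.
- small_funnel: Small white porcelain funnel, 77 mm tall, 80 g, at first stem down in a glass beaker 60 mm tall, 46 wide. Origin: lower end of the stem, z up; round. Stem 10 mm across up to 40 mm, conical shoulder to 47, straight bowl 45 mm across from 47 to 77 mm (grip there). Seated in the small cone, its shoulder rests on the lip and its origin is 11 mm below the cone's.
- large_funnel: Large white porcelain funnel, 96 mm tall, 150 g, at first stem down in a glass beaker 70 mm tall, 56 wide. Origin: lower end of the stem, z up; round. Stem 12 mm across up to 50 mm, conical shoulder to 60, straight bowl 62 mm across from 60 to 96 mm (grip there). Seated in the middle cone, its shoulder rests on the lip and its origin is 21 mm below the cone's.
- tan_vial: Bystander: sample vial with tan contents, 28 mm across, 60 mm tall, standing between the flasks. Origin: centre of underside.
- clear_vial: Bystander: clear sample vial with a dark cap, 28 mm across, 60 mm tall, standing between the flasks. Origin: centre of underside.
There are look-alikes about, which are no part of the job. What is shaped like the middle_cone but purple is not meant.

How it is judged:
By the outcome, as a careful person would: the job done as asked, in the order asked, and still so for the second after the job is handed in, with the robot touching nothing.
It also fails if it takes over 136 s, if anything falls off the work surface, if the arm or the gripper's body presses on something with over 40 N, if the wrist force passes 120 N, or if a joint passes its speed limit or range.

### The arm

A 6-joint arm with a two-finger parallel gripper is mounted at the origin on a cart in front of the work surface, level with it; the furniture and walls round the work are solid. World frame = base frame: x ahead of the robot, y to its left, z up, the work surface at z = 0. Lengths are in mm, angles in rad, forces in N, time in s.
With the tool pointing down it reaches from about 150 to 775 mm from the base axis. Payload 6.1 kg.
Tool frame: the origin (TCP) lies at the very end of the fingers, on their centre line; the grasp point (between the pads) lies 19 mm behind it; z points along the fingers, y is the line along which they close (so a half turn about z gives the same grasp; the last joint's range is limited). The gripper opens to 85 mm and grips with 20 to 120 N. Pads are 22 mm wide; open, the fingers measure 114 mm over their backs; the gripper's body (76 mm by 85 mm) begins 54 mm behind the grasp point. The pads swing forward as they close: fully open they stand 13 mm farther back than shut.
Start: joints at [-1.178, 0.126, -0.04, 1.405, 0, 1.571], TCP at [200.95, -485.002, 205.495] pointing down, gripper open.
Joint ranges: [-2.72, 2.72], [-0.95, 1.95], [-1.27, 1.35], [-1.78, 2.02], [-1.46, 1.47], [-3.14, 3.14]. Speed limits (rad/s): [2.39, 2.39, 3.01, 3.14, 3.14, 3.14].

### API

Orientations are given as a unit quaternion [w, x, y, z].
In Python, from cell import env, eyes, sign_off gives the robot as it stands.
- The arm moves only by the shell command python3 -m creep 'ROWS' [OPENING] [FORCE]. ROWS is a JSON object of lists of equal length, an entry for each row: "delta_pos": the shift along the tool's x, y, z in mm, a list of three; "twist": the turn, a rotation vector about the tool's x, y, z in degrees, a list of three. A call has 1 to 20 rows; each row is the pose to reach, as a shift and turn from the pose commanded when the call began, along the tool's axes at that moment; what a row does not reach only later rows make up. A row lasts 1/12 s, in which the tool goes at most 41.7 mm and 7.16 degrees, less where a joint would pass 70% of its speed; a pose out of reach is approached as far as the arm can. A call with a gripper value outside its range is refused whole. OPENING is the opening, from 0 (shut) to 1 (fully open), set as the call begins (- or left out, the last holds). The fingers move at their own pace and stop on an object; FORCE is the grip in N (left out, the last holds). Time passes only in rows, so rows that repeat a pose let the fingers close. It gives the time, the measured TCP pose, the force, the opening and the grip force at its end, in the units of the state.
- env.get_state(): the state, without advancing time (a new reading comes with each control period).
- eyes.camera(name): name is "side" or "top"; returns a dict with "frame" (480x640x3 uint8, red, green, blue), "fx", "fy", "cx", "cy" (pixels), "position" and "rotation" of the camera in the world. Camera axes: x right, y down, z forward; pixel columns grow to the right and rows downward; lengths in mm; the calibration is good to about 2 mm. A picture is of the moment at which its call begins. There is no depth.
- sign_off(): hands the job in; it is judged then, once.
The state is a dict: "time": time; "qpos": joint angles; "joint_velocities": joint speeds; "tau": joint torques, N m; "position": TCP position; "eef_rot": TCP orientation; "force": force on the tool from outside, world axes, zero at the start; "ft_torque": the same for the moment, N m; "finger_gap": opening from 0.0 (shut) to 1.0 (fully open); "grasp_force": force on a finger pad.
Only numpy, scipy, OpenCV 4.12 (cv2) and the standard library are available. Lean on these libraries where they do the work, as an engineer would, in place of code of your own. Each camera call takes 0.05 s, during which the arm holds its last target. There are 200 camera calls.

## Working session

There is one attempt and no reset: what is moved stays moved. The work goes in short steps, Python scripts to look and compute and a shell command to move; the robot and the scene stay as the last step left them, time stands still between calls to the robot, and variables do not carry over. Pictures are saved under pics/ and viewed, at most 16 in all, crops included, and the job is handed in when it is done.

```bash
ls; mkdir -p pics
python3 - <<'E'
from cell import env,eyes
import cv2
s=env.get_state();print(s)
for n in("top","side"):
    c=eyes.camera(n);cv2.imwrite(f"pics/{n}0.png",c["frame"][:,:,::-1]);print({k:v for k,v in c.items() if k!="frame"})
E
```

```text
pics
{'time': 0.0, 'qpos': array([-1.17797215e+00,  1.26382976e-01, -4.05944075e-02,  1.40540252e+00,
        1.18923778e-05,  1.57081682e+00]), 'joint_velocities': array([-0.00089576, -0.00129001,  0.00041391,  0.00013112,  0.00095143,
       -0.00056436]), 'tau': array([-1.04608094e-03, -4.35914004e+01,  3.52925456e+01,  1.73075456e-02,
       -1.50496785e-04, -3.78413205e-06]), 'position': array([ 200.80308367, -484.60006805,  204.73316806]), 'eef_rot': array([-7.77723601e-04,  9.80774769e-01,  1.95141551e-01, -1.48694932e-04]), 'force': array([-0.51477921,  0.2204065 ,  0.91312596]), 'ft_torque': array([ 0.00640482, -0.0097892 , -0.02517452]), 'grasp_force': 0.0, 'finger_gap': 1.0007966418978165}
{'fx': 486.9868082903509, 'fy': 486.9868082903509, 'cx': 319.67343734829893, 'cy': 244.58074030888346, 'position': array([428.82320052, 184.69900581, 892.52356164]), 'rotation': array([-0.02401424,  0.71170922, -0.70163995,  0.02438634])}
{'fx': 528.9957935100608, 'fy': 528.9957935100608, 'cx': 318.1278484753959, 'cy': 239.40659235021155, 'position': array([ 158.42462336, -390.78869708,  560.93899812]), 'rotation': array([-0.43229021,  0.85874738, -0.23949581,  0.13535089])}
```

View pics/top0.png

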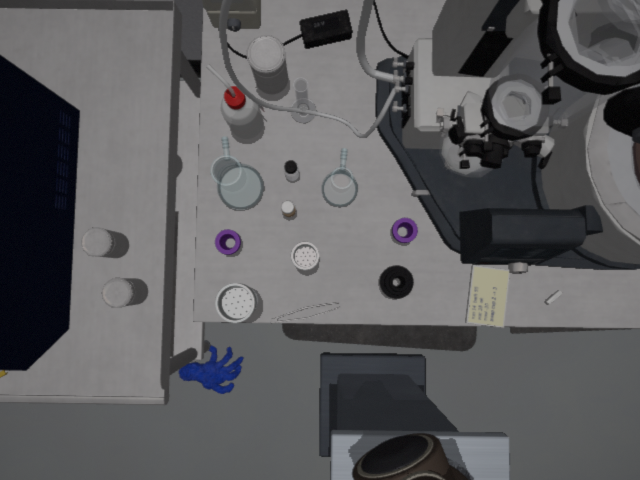

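View pics/side0.png

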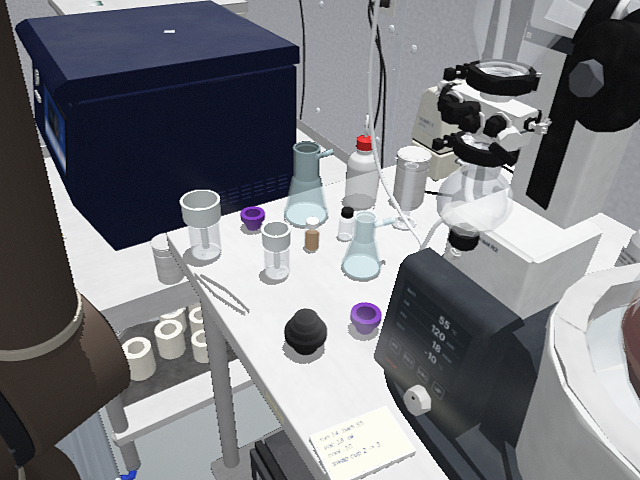

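Top view: nest (397,282), funnels (305,256) and (237,303), flasks (340,187) and (240,187), vials (291,171) and (288,210), purple decoys at (228,242) and (404,231). The side view shows the same layout. I'll enlarge it next.

```bash
python3 - <<'E'
import cv2
t=cv2.imread("pics/top0.png");cv2.imwrite("pics/topA.png",cv2.resize(t[130:330,190:430],None,fx=3.3,fy=3,interpolation=cv2.INTER_CUBIC) if 0 else cv2.resize(t[130:330,190:430],None,fx=3,fy=3,interpolation=cv2.INTER_CUBIC))
t=cv2.imread("pics/side0.png");cv2.imwrite("pics/sideA.png",cv2.resize(t[130:370,170:420],None,fx=2.5,fy=2.5,interpolation=cv2.INTER_CUBIC))
E
cat > h.py <<'E'
import numpy as np,cv2
from scipy.spatial.transform import Rotation as R
from scipy.optimize import least_squares
from cell import env,eyes
CAM={'top':(486.9868082903509,319.67343734829893,244.58074030888346,[428.82320052,184.69900581,892.52356164],[-0.02401424,0.71170922,-0.70163995,0.02438634]),
'side':(528.9957935100608,318.1278484753959,239.40659235021155,[158.42462336,-390.78869708,560.93899812],[-0.43229021,0.85874738,-0.23949581,0.13535089])}
def rot(q): return R.from_quat([q[1],q[2],q[3],q[0]])
def ray(n,u,v):
    f,cx,cy,p,q=CAM[n]; return np.array(p),rot(q).apply([(u-cx)/f,(v-cy)/f,1])
def atz(n,u,v,z):
    p,d=ray(n,u,v); return p+d*(z-p[2])/d[2]
def proj(n,X):
    f,cx,cy,p,q=CAM[n]; c=rot(q).inv().apply(np.atleast_2d(X)-p); return np.c_[f*c[:,0]/c[:,2]+cx,f*c[:,1]/c[:,2]+cy]
def circ(x,y,z,r,n=60):
    a=np.linspace(0,2*np.pi,n); return np.c_[x+r*np.cos(a),y+r*np.sin(a),0*a+z]
def snap(n,name):
    c=eyes.camera(n)["frame"][:,:,::-1]; 
    if name: cv2.imwrite(f"pics/{name}.png",c)
    return np.ascontiguousarray(c)
def to(X,Y,Z,yaw=None):
    """shift in current commanded (measured) tool axes"""
    s=env.get_state(); r=rot(s['eef_rot']); return r.inv().apply(np.array([X,Y,Z])-s['position'])
E
```

```text
(no output)
```

View pics/topA.png

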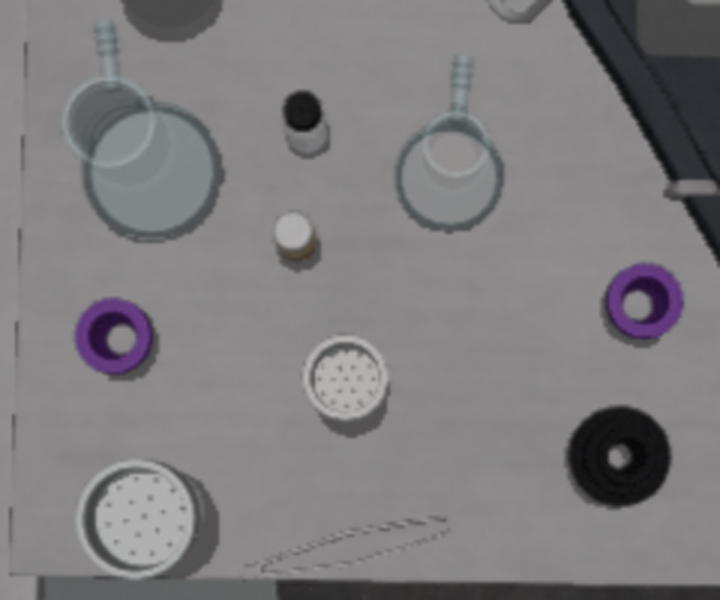

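View pics/sideA.png

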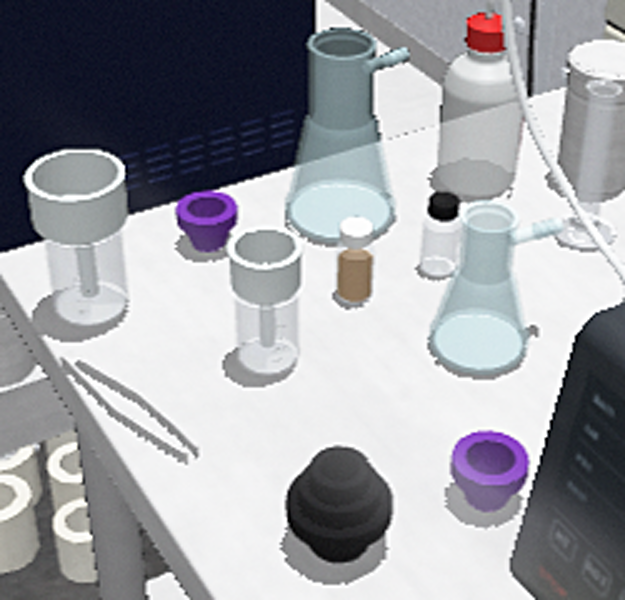

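Both crops are clear. Top crop: rims at large flask (109,122), small flask (455,146), small funnel (346,378), large funnel (138,518), nest (619,456). Side crop: (342,46), (489,220), (265,249), (76,176), nest top about (338,462).

```bash
cat > m.py <<'E'
from h import *
T=lambda U,V:(190+(U+.5)/3-.5,130+(V+.5)/3-.5)
S=lambda U,V:(170+(U+.5)/2.5-.5,130+(V+.5)/2.5-.5)
P={'LF':((109,122),(342,46),145),'SF':((455,146),(489,220),105),'sfun':((346,378),(265,249),91),'lfun':((138,518),(76,176),108),'nest':((620,457),(338,462),58),'tan':((294,233),(357,224),60),'clear':((302,110),(444,199),60)}
for k,(t,s,z) in P.items():
    a=atz('top',*T(*t),z);b=atz('side',*S(*s),z)
    f=least_squares(lambda X:np.r_[proj('top',X)[0]-T(*t),proj('side',X)[0]-S(*s)],[a[0],a[1],z])
    print(k,a.round(1),b.round(1),'tri',f.x.round(1),f.fun.round(2),'reach',np.hypot(*a[:2]).round())
print('feet',atz('top',*T(152,172),0),atz('top',*T(450,174),0))
E
python3 m.py
```

```text
LF [593.7 331.9 145. ] [593.6 326.6 145. ] tri [595.3 332.  142.1] [ 0.34 -0.61 -0.78  0.08] reach 680.0
SF [592.  150.8 105. ] [592.2 145.2 105. ] tri [594.1 149.8 101.4] [ 0.51 -0.83 -0.93  0.14] reach 611.0
sfun [465.1 208.6  91. ] [466.  204.4  91. ] tri [466.5 208.   88.5] [ 0.38 -0.75 -0.78  0.05] reach 510.0
lfun [388.  317.9 108. ] [388.6 314.5 108. ] tri [388.8 317.8 106.1] [ 0.23 -0.54 -0.58 -0.  ] reach 502.0
nest [423.8  52.8  58. ] [427.1  50.3  58. ] tri [426.   51.5  57.4] [ 0.68 -1.28 -1.14  0.1 ] reach 427.0
tan [549.4 240.7  60. ] [554.1 238.7  60. ] tri [551.7 239.5  60. ] [ 0.72 -1.3  -1.46  0.14] reach 600.0
clear [621.1 237.4  60. ] [623.2 235.2  60. ] tri [622.5 236.8  59.1] [ 0.43 -0.72 -0.84  0.11] reach 665.0
feet [594.79132287 333.0872104    0.        ] [596.19337744 149.14311266   0.        ]
```

Run:
```python
from h import *
for u,v in((365,133),(330,122),(250,98),(225,50),(385,105)):
    print(u,v)
    for z in range(0,601,100): 
        X=atz('top',u,v,z);print(X.round(),proj('side',X)[0].round())
t=cv2.imread("pics/side0.png");cv2.imwrite("pics/sideB.png",cv2.resize(t[0:270,330:530],None,fx=2.2,fy=2.2,interpolation=cv2.INTER_CUBIC))
```

```text
365 133
[700. 103.   0.] [426. 263.]
[670. 112. 100.] [417. 217.]
[639. 121. 200.] [406. 163.]
[609. 130. 300.] [393.  98.]
[578. 140. 400.] [378.  20.]
[548. 149. 500.] [359. -76.]
[518. 158. 600.] [ 335. -197.]
330 122
[720. 169.   0.] [410. 240.]
[687. 170. 100.] [402. 197.]
[655. 172. 200.] [393. 147.]
[622. 174. 300.] [381.  86.]
[589. 176. 400.] [367.  12.]
[557. 178. 500.] [350. -79.]
[524. 179. 600.] [ 328. -195.]
250 98
[764. 319.   0.] [379. 196.]
[726. 304. 100.] [373. 159.]
[689. 289. 200.] [366. 115.]
[651. 274. 300.] [357.  63.]
[614. 259. 400.] [346.  -3.]
[576. 244. 500.] [332. -85.]
[539. 229. 600.] [ 315. -192.]
225 50
[856. 369.   0.] [399. 175.]
[808. 348. 100.] [393. 141.]
[760. 327. 200.] [385. 101.]
[712. 307. 300.] [376.  51.]
[664. 286. 400.] [364. -10.]
[617. 266. 500.] [350. -87.]
[569. 245. 600.] [ 330. -190.]
385 105
[754.  66.   0.] [465. 265.]
[718.  79. 100.] [454. 219.]
[681.  93. 200.] [441. 164.]
[645. 106. 300.] [426.  99.]
[608. 119. 400.] [408.  21.]
[572. 132. 500.] [385. -75.]
[535. 146. 600.] [ 357. -196.]
```

View pics/sideB.png

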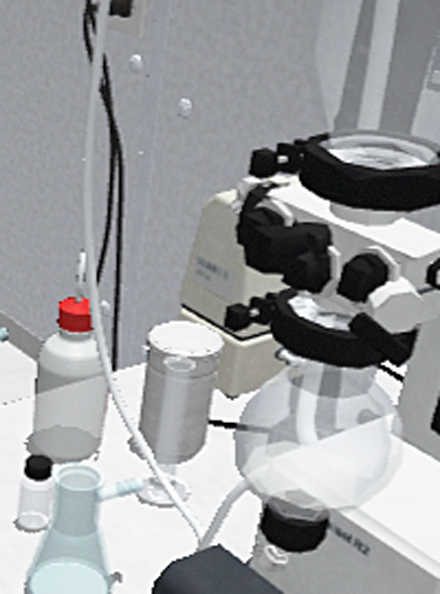

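Reading of the enlarged hose view: the hose hangs beyond the flasks (bottom near crop (200,545), x about 690–730), clear of the work. First I'll travel to a point in front of the nest.

```bash
python3 -m creep '{"delta_pos":[[0,0,-20],[0,0,-55],[20,-30,-55],[40,-60,-55],[60,-90,-55],[80,-120,-55],[100,-155,-55],[120,-185,-55],[140,-215,-55],[160,-245,-55],[180,-275,-55],[200,-305,-55],[215,-335,-55],[235,-365,-55],[255,-395,-55],[275,-425,-55],[296,-456,-55],[296,-456,-55],[296,-456,-55],[296,-456,-55]],"twist":[[0,0,-4],[0,0,-8],[0,0,-12],[0,0,-16],[0,0,-20],[0,0,-24],[0,0,-28],[0,0,-32],[0,0,-36],[0,0,-40],[0,0,-44],[0,0,-48],[0,0,-52],[0,0,-56],[0,0,-60],[0,0,-64],[0,0,-67.5],[0,0,-67.5],[0,0,-67.5],[0,0,-67.5]]}' 1
python3 -c "
from h import *
s=env.get_state();print(s['qpos'],rot(s['eef_rot']).as_matrix().round(3))"
```

```text
time: 1.77
position: [299.5, 49.7, 260.3]
eef_rot: [-0.0, 0.707, 0.708, -0.0]
force: [-0.1, -0.3, 0.5]
finger_gap: 1.001
grasp_force: 0.0
[ 1.64638673e-01 -2.82519949e-01 -2.90908835e-01  1.56330022e+00
 -3.38064861e-04  1.73418794e+00] [[-0.001  1.    -0.001]
 [ 1.     0.001 -0.   ]
 [-0.    -0.001 -1.   ]]
```

```bash
python3 -m creep '{"delta_pos":[[0,30,0],[1,60,0],[2,95,20],[2,126,50],[2,126,80],[2,126,110],[2,126,140],[2,126,160],[2,126,165],[2,126,165],[2,126,165]],"twist":[[0,0,0],[0,0,0],[0,0,0],[0,0,0],[0,0,0],[0,0,0],[0,0,0],[0,0,0],[0,0,0],[0,0,0],[0,0,0]]}' 0.6
python3 - <<'E'
from h import *
a=snap('side','s1');b=snap('top','t1')
A=cv2.resize(a[200:400,220:400],None,fx=2.2,fy=2.5*0+2.2);B=cv2.resize(b[180:380,300:480],None,fx=2.2,fy=2.2)
cv2.imwrite('pics/c1.png',np.hstack([A,B]))
E
```

```text
time: 2.68
position: [426.3, 50.3, 96.5]
eef_rot: [0.0, 0.708, 0.706, 0.0]
force: [-0.5, -0.9, -0.2]
finger_gap: 0.597
grasp_force: 0.0
```

View pics/c1.png

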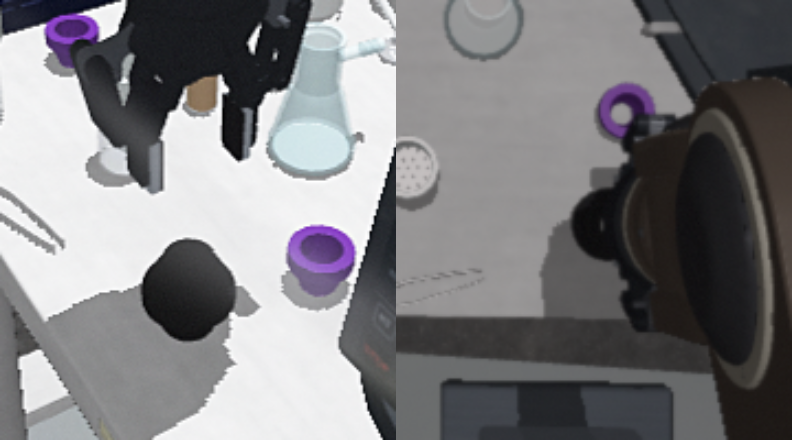

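Crop shows the fingers (tips at (152,190) and (240,158)) straddling the nest at (188,290), still above it. Descend to grip the small cone's lip.

```bash
python3 -m creep '{"delta_pos":[[0.5,0,15],[1,0,30],[1,0,40],[1,0,46],[1,0,49],[1,0,49],[1,0,49]],"twist":[[0,0,0],[0,0,0],[0,0,0],[0,0,0],[0,0,0],[0,0,0],[0,0,0]]}' 0.6
python3 -m creep '{"delta_pos":[[0,0,0],[0,0,0],[0,0,0],[0,0,0],[0,0,0],[0,0,0],[0,0,0],[0,0,0]],"twist":[[0,0,0],[0,0,0],[0,0,0],[0,0,0],[0,0,0],[0,0,0],[0,0,0],[0,0,0]]}' 0.2 40
```

```text
time: 3.37
position: [426.3, 52.6, 47.1]
eef_rot: [0.0, 0.707, 0.707, 0.0]
force: [0.3, 0.1, -0.2]
finger_gap: 0.595
grasp_force: 0.0
time: 4.03
position: [425.8, 52.6, 46.5]
eef_rot: [-0.0, 0.707, 0.707, 0.0]
force: [-0.0, 0.3, 0.2]
finger_gap: 0.199
grasp_force: 0.0
```

Run:
```python
from h import *
a=snap('side','s2')
cv2.imwrite('pics/c2.png',cv2.resize(a[200:380,220:400],None,fx=3,fy=3,interpolation=cv2.INTER_CUBIC))
print(proj('side',[[426,52.6,47],[426,52.6,58]]))
```

```text
[[303.27594483 319.61859801]
 [303.3479888  313.772861  ]]
```

View pics/c2.png

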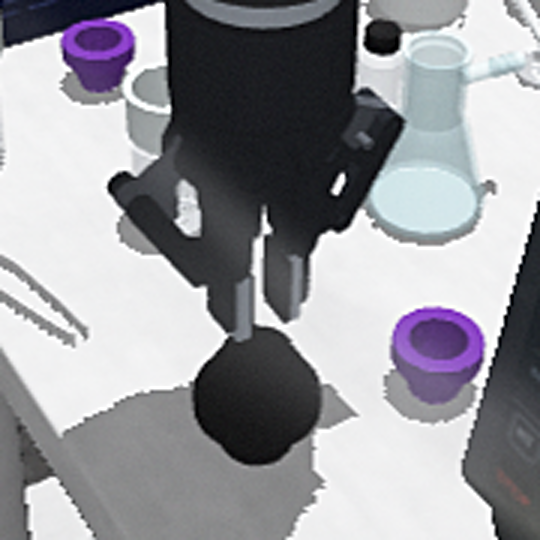

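The closed fingers (tips near crop (243,340)) sit above the small cone's top and don't touch it. Re-open, go lower and close again.

```bash
python3 -m creep '{"delta_pos":[[0,0,0],[0,0,0],[0,0,0],[0,0,0],[0,0,3],[0,0,6],[0,0,8],[0,0,8],[0,0,8]],"twist":[[0,0,0],[0,0,0],[0,0,0],[0,0,0],[0,0,0],[0,0,0],[0,0,0],[0,0,0],[0,0,0]]}' 0.6
python3 -m creep '{"delta_pos":[[0,0,0],[0,0,0],[0,0,0],[0,0,0],[0,0,0],[0,0,0],[0,0,0],[0,0,0]],"twist":[[0,0,0],[0,0,0],[0,0,0],[0,0,0],[0,0,0],[0,0,0],[0,0,0],[0,0,0]]}' 0.3 40
```

```text
time: 4.83
position: [425.7, 52.6, 38.2]
eef_rot: [-0.0, 0.707, 0.707, -0.0]
force: [-0.4, -0.4, -0.5]
finger_gap: 0.596
grasp_force: 0.0
time: 5.5
position: [425.9, 52.6, 38.5]
eef_rot: [0.0, 0.707, 0.707, 0.0]
force: [0.2, 0.7, -0.3]
finger_gap: 0.299
grasp_force: 0.0
```

Run:
```python
from h import *
for y in (41.6,52.6,63.6):
  for z in (47,57,67): print(y,z,proj('side',[[417.5,y,z],[434.5,y,z]]).round(1).tolist())
a=snap('side','s3')
cv2.imwrite('pics/c3.png',cv2.resize(a[240:360,240:380],None,fx=5,fy=5,interpolation=cv2.INTER_CUBIC))
```

```text
41.6 47 [[302.0, 326.9], [312.8, 322.3]]
41.6 57 [[302.1, 321.6], [312.9, 317.0]]
41.6 67 [[302.1, 316.2], [313.1, 311.6]]
52.6 47 [[297.9, 321.9], [308.6, 317.4]]
52.6 57 [[297.9, 316.6], [308.7, 312.1]]
52.6 67 [[297.9, 311.2], [308.8, 306.7]]
63.6 47 [[293.8, 316.9], [304.5, 312.5]]
63.6 57 [[293.8, 311.6], [304.6, 307.2]]
63.6 67 [[293.8, 306.2], [304.7, 301.9]]
```

View pics/c3.png

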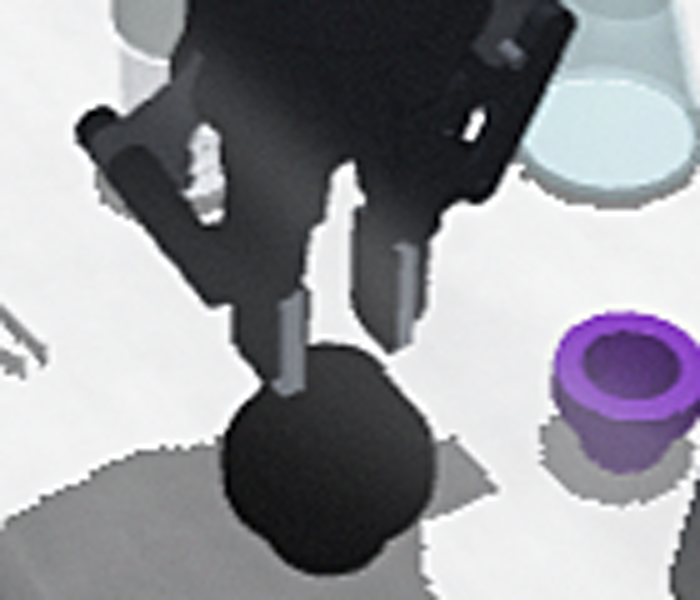

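Run:
```python
from h import *
for z in (100,140,170,200): print(z,atz('top',415,281,z).round(),proj('top',[[426,52,z],[426+57,52,z],[426-57,52,z]]).round().tolist())
s=env.get_state();print(s)
```

```text
100 [426.  29. 100.] [[401.0, 281.0], [401.0, 246.0], [401.0, 316.0]]
140 [426.  37. 140.] [[405.0, 281.0], [405.0, 244.0], [405.0, 318.0]]
170 [426.  43. 170.] [[409.0, 281.0], [409.0, 243.0], [409.0, 320.0]]
200 [426.  49. 200.] [[413.0, 281.0], [413.0, 241.0], [413.0, 322.0]]
{'time': 5.55, 'qpos': array([ 1.22825804e-01,  4.08986699e-03, -5.43345082e-01,  1.02338216e+00,
       -1.08044770e-06,  1.69356842e+00]), 'joint_velocities': array([ 2.88549326e-04, -9.66021861e-04, -2.27825535e-04,  4.17281649e-05,
       -6.52967001e-04, -5.73654548e-04]), 'tau': array([-5.44042214e-04, -3.31657827e+01,  3.28898799e+01,  7.00560122e-04,
        1.82660943e-05,  7.34224926e-06]), 'position': array([425.84674537,  52.56924352,  38.49526275]), 'eef_rot': array([-5.96564346e-06,  7.07087791e-01,  7.07125771e-01, -8.52370696e-06]), 'force': array([ 0.44729971, -0.98235993, -0.23711343]), 'ft_torque': array([ 0.00042726, -0.06299019, -0.06266864]), 'grasp_force': 0.0, 'finger_gap': 0.2976317536685961}
```

The enlarged view shows the fingertips (pads' lower ends (303,388) and (395,350)) clearly above the small cone; triangulated, the tips are about 27 mm above the reported TCP. I'll go lower, step by step, watching force.

```bash
python3 -m creep '{"delta_pos":[[0,0,0],[0,0,0],[0,0,0],[0,0,0],[0,0,5],[0,0,10],[0,0,14],[0,0,17],[0,0,17]],"twist":[[0,0,0],[0,0,0],[0,0,0],[0,0,0],[0,0,0],[0,0,0],[0,0,0],[0,0,0],[0,0,0]]}' 0.6
python3 -m creep '{"delta_pos":[[0,0,0],[0,0,0],[0,0,0],[0,0,0],[0,0,0],[0,0,0],[0,0,0],[0,0,0]],"twist":[[0,0,0],[0,0,0],[0,0,0],[0,0,0],[0,0,0],[0,0,0],[0,0,0],[0,0,0]]}' 0.3 40
```

```text
time: 6.3
position: [425.1, 52.5, 20.5]
eef_rot: [-0.0, 0.707, 0.707, -0.001]
force: [-0.9, 0.1, 0.3]
finger_gap: 0.602
grasp_force: 0.0
time: 6.97
position: [425.9, 52.6, 21.6]
eef_rot: [0.0, 0.707, 0.707, 0.0]
force: [-1.5, 0.9, 1.1]
finger_gap: 0.366
grasp_force: 39.5
```

```bash
python3 -m creep '{"delta_pos":[[0,0,-3],[0,0,-6],[0,0,-10],[0,0,-15],[0,0,-20],[0,0,-30],[0,0,-45],[0,0,-60],[0,0,-80],[0,0,-100],[0,0,-110],[0,0,-110]],"twist":[[0,0,0],[0,0,0],[0,0,0],[0,0,0],[0,0,0],[0,0,0],[0,0,0],[0,0,0],[0,0,0],[0,0,0],[0,0,0],[0,0,0]]}' 0.3 60
python3 - <<'E'
from h import *
a=snap('side','s4');b=snap('top','t4')
A=cv2.resize(a[220:360,240:360],None,fx=3.5,fy=3.5,interpolation=cv2.INTER_CUBIC)
B=cv2.resize(b[220:340,360:460],None,fx=3.5,fy=3.5,interpolation=cv2.INTER_CUBIC)
B=np.vstack([B,np.zeros((A.shape[0]-B.shape[0],B.shape[1],3),np.uint8)])
cv2.imwrite('pics/c4.png',np.hstack([A,B]))
E
```

```text
time: 7.97
position: [427.5, 52.8, 134.3]
eef_rot: [0.001, 0.707, 0.707, 0.002]
force: [-0.5, 1.1, 0.0]
finger_gap: 0.356
grasp_force: 59.3
```

View pics/c4.png

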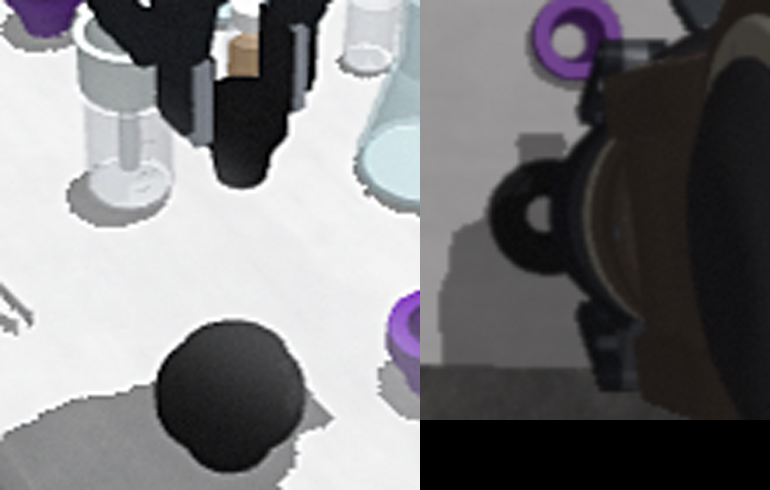

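Small cone is held upright, foot bottom at crop (240,186); the middle and large cones stayed behind. Now refine camera calibration with the known heights, and check the held cone.

```bash
cat > cal.py <<'E'
from h import *
import h
exec(open('m.py').read().split('for k')[0].replace('from h import *',''))
K=list(P); base={n:CAM[n] for n in CAM}
def setc(p):
    for i,n in enumerate(('top','side')):
        f,cx,cy,t,q=base[n]; r=R.from_rotvec(p[6*i+3:6*i+6])*rot(q); Q=r.as_quat()
        CAM[n]=(f,cx,cy,list(np.array(t)+p[6*i:6*i+3]),[Q[3],*Q[:3]])
def res(v):
    setc(v[:12]); o=v[12:].reshape(-1,3); e=[v[[0,1,2,6,7,8]]/2,v[[3,4,5,9,10,11]]/.003]
    for X,k in zip(o,K):
        t,s,z=P[k]; e+=[(proj('top',X)[0]-T(*t))/.4,(proj('side',X)[0]-S(*s))/.4,[(X[2]-z)/(3 if 'fun' in k else .3)]]
        if k=='nest': e+=[(X[:1]-426.2)/.7]
    return np.concatenate(e)
x0=np.r_[np.zeros(12),np.concatenate([np.r_[atz('top',*T(*P[k][0]),P[k][2])] for k in K])]
f=least_squares(res,x0); setc(f.x[:12])
J=np.linalg.inv(f.jac.T@f.jac)
if __name__=='__main__':
    print(f.x[:12].round(4),f.cost)
    for i,k in enumerate(K): print(k,f.x[12+3*i:15+3*i].round(1),np.sqrt(np.diag(J))[12+3*i:15+3*i].round(1))
    for y in(48,52.8,57):
        for z in (134,139,143): c=proj('side',circ(427,y,z,9.5));print(y,z,((c.min(0)-[240,220])*3.5).round(),((c.max(0)-[240,220])*3.5).round())
E
python3 cal.py
```

```text
[ 2.159e-01 -5.130e-01  7.903e-01 -2.000e-04 -1.900e-03  9.000e-04
 -7.577e-01  5.129e-01  4.411e-01  1.200e-03 -1.000e-04  2.000e-04] 8.981236144347562
LF [595.2 331.5 144.9] [1.2 2.4 0.3]
SF [593.7 149.6 104.8] [1.1 2.2 0.3]
sfun [466.7 208.1  90.2] [1.  2.3 1. ]
lfun [389.  317.5 107.9] [1.1 2.4 1.1]
nest [426.3  52.1  58.1] [0.7 2.1 0.3]
tan [552.4 240.2  60.1] [1.1 2.3 0.3]
clear [623.1 237.2  60.1] [1.2 2.4 0.3]
48 134 [210. 169.] [262. 202.]
48 139 [210. 158.] [263. 192.]
48 143 [210. 149.] [263. 183.]
52.8 134 [203. 161.] [255. 195.]
52.8 139 [203. 151.] [256. 184.]
52.8 143 [203. 142.] [256. 175.]
57 134 [197. 155.] [249. 188.]
57 139 [197. 145.] [250. 178.]
57 143 [197. 136.] [250. 169.]
```

```bash
python3 -m creep '{"delta_pos":[[5,9,0],[16,28,0],[29,50,0],[42,72,0],[55,94,0],[68,116,0],[79,136,0],[88,151,0],[94,161,0],[97,167,0],[97,167,0],[97,167,0],[97,167,0],[97,167,0]],"twist":[[0,0,0],[0,0,0],[0,0,0],[0,0,0],[0,0,0],[0,0,0],[0,0,0],[0,0,0],[0,0,0],[0,0,0],[0,0,0],[0,0,0],[0,0,0],[0,0,0]]}'
python3 - <<'E'
from h import *
a=snap('side','s5')
cv2.imwrite('pics/c5.png',cv2.resize(a[160:300,310:430],None,fx=4.25,fy=4.25,interpolation=cv2.INTER_CUBIC))
E
```

```text
time: 9.23
position: [592.2, 149.2, 131.5]
eef_rot: [-0.0, 0.707, 0.707, -0.0]
force: [-0.4, -0.2, -0.8]
finger_gap: 0.351
grasp_force: 59.4
```

View pics/c5.png

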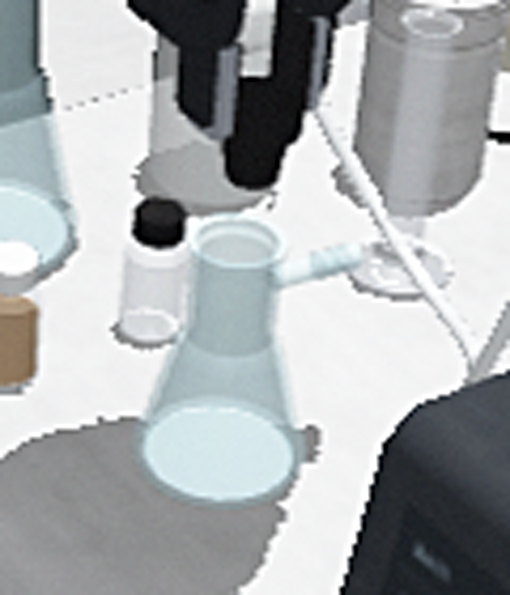

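Run:
```python
from h import *
f=lambda U,V:np.array([310+U/4.25,160+V/4.25])
rim=atz('side',*f(239,240.5),105); foot=atz('side',*f(253.5,175.5),136)
print(rim,foot,rim-foot)
```

```text
[595.31784335 146.98505068 105.        ] [594.93770287 141.83431044 136.        ] [  0.38014048   5.15074023 -31.        ]
```

Flask rim centre is at crop (239,240), foot bottom centre at (253,175): about 3 mm sideways error, correct y by +4 and lower.

```bash
python3 -m creep '{"delta_pos":[[2,-0.5,0],[4,-0.5,5],[4,-0.5,12],[4,-0.5,20],[4,-0.5,26],[4,-0.5,30],[4,-0.5,33],[4,-0.5,36],[4,-0.5,39],[4,-0.5,39]],"twist":[[0,0,0],[0,0,0],[0,0,0],[0,0,0],[0,0,0],[0,0,0],[0,0,0],[0,0,0],[0,0,0],[0,0,0]]}'
python3 -m creep '{"delta_pos":[[0,0,2],[0,0,4],[0,0,6],[0,0,8],[0,0,8]],"twist":[[0,0,0],[0,0,0],[0,0,0],[0,0,0],[0,0,0]]}'
python3 -m creep '{"delta_pos":[[0,0,1],[0,0,2],[0,0,3],[0,0,3]],"twist":[[0,0,0],[0,0,0],[0,0,0],[0,0,0]]}'
```

```text
time: 10.12
position: [592.2, 153.5, 91.9]
eef_rot: [-0.0, 0.707, 0.707, -0.0]
force: [0.1, -0.2, 0.0]
finger_gap: 0.356
grasp_force: 59.4
time: 10.53
position: [592.1, 153.5, 84.0]
eef_rot: [-0.0, 0.707, 0.707, -0.0]
force: [-0.7, -0.5, 0.4]
finger_gap: 0.355
grasp_force: 59.4
time: 10.87
position: [592.4, 153.7, 81.4]
eef_rot: [0.0, 0.707, 0.707, 0.0]
force: [-0.0, 0.7, -0.0]
finger_gap: 0.353
grasp_force: 59.4
```

```bash
python3 -m creep '{"delta_pos":[[0,0,1],[0,0,2],[0,0,2]],"twist":[[0,0,0],[0,0,0],[0,0,0]]}'
python3 -m creep '{"delta_pos":[[0,0,1],[0,0,2],[0,0,2]],"twist":[[0,0,0],[0,0,0],[0,0,0]]}'
```

```text
time: 11.12
position: [592.7, 153.7, 80.8]
eef_rot: [0.0, 0.707, 0.707, 0.001]
force: [-2.8, -0.8, 7.4]
finger_gap: 0.35
grasp_force: 60.1
time: 11.37
position: [593.0, 153.8, 80.6]
eef_rot: [0.001, 0.707, 0.707, 0.001]
force: [-4.3, -1.4, 16.4]
finger_gap: 0.352
grasp_force: 61.0
```

Contact appeared exactly at the predicted home height (TCP 80.6). Release, rise, return to the nest.

```bash
python3 -m creep '{"delta_pos":[[0,0,-2],[0,0,-2],[0,0,-2],[0,0,-2],[0,0,-2],[0,0,-10],[0,0,-25],[0,0,-45],[0,0,-60],[-10,-17,-60],[-25,-40,-60],[-40,-65,-60],[-55,-90,-60],[-70,-115,-60],[-83,-138,-60],[-93,-155,-60],[-100,-164,-60],[-102,-166,-60],[-102,-166,-60],[-102,-166,-60]],"twist":[[0,0,0],[0,0,0],[0,0,0],[0,0,0],[0,0,0],[0,0,0],[0,0,0],[0,0,0],[0,0,0],[0,0,0],[0,0,0],[0,0,0],[0,0,0],[0,0,0],[0,0,0],[0,0,0],[0,0,0],[0,0,0],[0,0,0],[0,0,0]]}' 0.75
python3 - <<'E'
from h import *
print(to(426,51,9))
a=snap('side','s6')
A=cv2.resize(a[180:300,310:410],None,fx=4,fy=4,interpolation=cv2.INTER_CUBIC)
B=cv2.resize(a[250:370,255:355],None,fx=4,fy=4,interpolation=cv2.INTER_CUBIC)
cv2.imwrite('pics/c6.png',np.hstack([A,B]))
E
```

```text
time: 13.03
position: [427.5, 51.8, 137.8]
eef_rot: [0.0, 0.707, 0.707, 0.0]
force: [0.2, -0.7, 0.5]
finger_gap: 0.749
grasp_force: 0.0
[ -0.865778    -1.59675951 128.79788107]
```

View pics/c6.png

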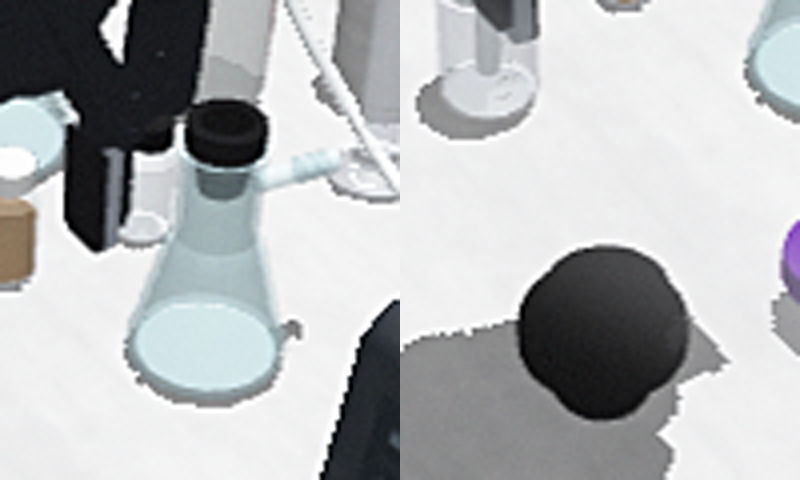

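The small cone sits home and upright in the small flask (top at crop (227,120)); the middle and large cones remain in place. Grip the middle cone.

```bash
python3 -m creep '{"delta_pos":[[-1,-1.5,25],[-1,-1.5,55],[-1,-1.5,80],[-1,-1.5,100],[-1,-1.5,113],[-1,-1.5,122],[-1,-1.5,126],[-1,-1.5,129],[-1,-1.5,129],[-1,-1.5,129]],"twist":[[0,0,0],[0,0,0],[0,0,0],[0,0,0],[0,0,0],[0,0,0],[0,0,0],[0,0,0],[0,0,0],[0,0,0]]}'
python3 -m creep '{"delta_pos":[[0,0,0],[0,0,0],[0,0,0],[0,0,0],[0,0,0],[0,0,0],[0,0,0],[0,0,0]],"twist":[[0,0,0],[0,0,0],[0,0,0],[0,0,0],[0,0,0],[0,0,0],[0,0,0],[0,0,0]]}' 0.4 60
```

```text
time: 13.92
position: [425.6, 50.7, 9.1]
eef_rot: [0.0, 0.707, 0.707, 0.0]
force: [-0.6, -0.3, -0.5]
finger_gap: 0.748
grasp_force: 0.0
time: 14.58
position: [425.5, 50.7, 9.5]
eef_rot: [0.0, 0.707, 0.707, 0.001]
force: [-2.1, -1.1, 5.5]
finger_gap: 0.491
grasp_force: 60.1
```

```bash
python3 -m creep '{"delta_pos":[[0,0,-3],[0,0,-6],[0,0,-10],[0,0,-15],[0,0,-22],[0,0,-35],[0,0,-55],[0,0,-80],[0,0,-105],[0,0,-130],[0,0,-150],[0,0,-160],[0,0,-164],[0,0,-164]],"twist":[[0,0,0],[0,0,0],[0,0,0],[0,0,0],[0,0,0],[0,0,0],[0,0,0],[0,0,0],[0,0,0],[0,0,0],[0,0,0],[0,0,0],[0,0,0],[0,0,0]]}'
python3 -m creep '{"delta_pos":[[8,5,0],[24,15,0],[44,27,0],[66,40,0],[90,54,0],[114,68,0],[138,83,0],[162,97,0],[186,111,0],[210,126,0],[234,140,0],[254,152,0],[269,161,0],[278,167,0],[281.5,169,0],[281.5,169,0],[281.5,169,0],[281.5,169,0],[281.5,169,0]],"twist":[[0,0,0],[0,0,0],[0,0,0],[0,0,0],[0,0,0],[0,0,0],[0,0,0],[0,0,0],[0,0,0],[0,0,0],[0,0,0],[0,0,0],[0,0,0],[0,0,0],[0,0,0],[0,0,0],[0,0,0],[0,0,0],[0,0,0]]}'
python3 - <<'E'
from h import *
a=snap('side','s7')
A=cv2.resize(a[90:240,240:360],None,fx=4,fy=4,interpolation=cv2.INTER_CUBIC)
B=cv2.resize(a[290:370,270:350],None,fx=4,fy=4,interpolation=cv2.INTER_CUBIC)
B=np.vstack([B,np.zeros((A.shape[0]-B.shape[0],B.shape[1],3),np.uint8)])
cv2.imwrite('pics/c7.png',np.hstack([A,B]))
E
```

```text
time: 15.75
position: [425.2, 50.6, 173.0]
eef_rot: [0.0, 0.707, 0.707, 0.0]
force: [-0.2, 0.9, -1.4]
finger_gap: 0.494
grasp_force: 60.8
time: 17.33
position: [593.5, 331.4, 172.7]
eef_rot: [0.0, 0.707, 0.707, -0.0]
force: [-0.2, 0.7, -0.3]
finger_gap: 0.494
grasp_force: 60.8
```

View pics/c7.png

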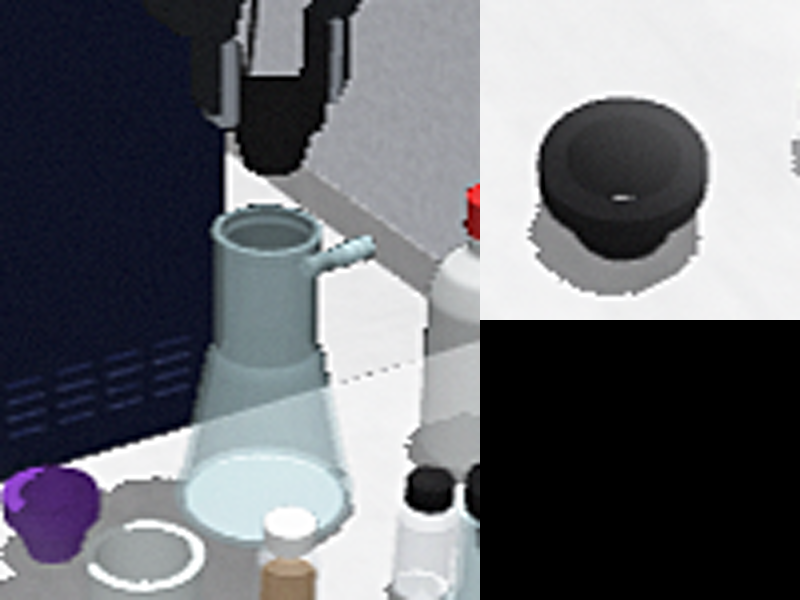

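The large cone stands empty at its place. Large flask rim centre at crop (267,231); held foot centre at (274,163).

Run:
```python
from h import *
f=lambda U,V:np.array([240+U/4,90+V/4])
rim=atz('side',*f(267.5,231),145); foot=atz('side',*f(274,163),177)
print(rim,foot,rim-foot,to(0,0,0))
p=np.array([.60,-.80]);
```

```text
[594.86452941 327.41591271 145.        ] [596.91507671 326.23073408 177.        ] [ -2.0505473    1.18517862 -32.        ] [-331.84467441 -593.46907818  172.6664028 ]
```

```bash
python3 -m creep '{"delta_pos":[[1.5,-1.5,0],[1.5,-1.5,6],[1.5,-1.5,14],[1.5,-1.5,22],[1.5,-1.5,29],[1.5,-1.5,35],[1.5,-1.5,40],[1.5,-1.5,44],[1.5,-1.5,47],[1.5,-1.5,49],[1.5,-1.5,49]],"twist":[[0,0,0],[0,0,0],[0,0,0],[0,0,0],[0,0,0],[0,0,0],[0,0,0],[0,0,0],[0,0,0],[0,0,0],[0,0,0]]}'
python3 -m creep '{"delta_pos":[[0,0,1],[0,0,2],[0,0,2]],"twist":[[0,0,0],[0,0,0],[0,0,0]]}'
python3 -m creep '{"delta_pos":[[0,0,1],[0,0,2],[0,0,2]],"twist":[[0,0,0],[0,0,0],[0,0,0]]}'
```

```text
time: 18.3
position: [592.4, 333.8, 123.3]
eef_rot: [-0.0, 0.707, 0.707, 0.0]
force: [0.1, 0.4, -0.5]
finger_gap: 0.492
grasp_force: 60.8
time: 18.55
position: [592.7, 333.9, 121.9]
eef_rot: [0.0, 0.707, 0.707, 0.001]
force: [0.8, 1.0, 0.3]
finger_gap: 0.496
grasp_force: 60.9
time: 18.8
position: [592.9, 334.1, 120.7]
eef_rot: [0.0, 0.707, 0.707, 0.001]
force: [0.6, 2.6, 5.1]
finger_gap: 0.493
grasp_force: 61.3
```

```bash
python3 -m creep '{"delta_pos":[[0,0,2],[0,0,2]],"twist":[[0,0,0],[0,0,0]]}'
python3 -m creep '{"delta_pos":[[0,0,-3],[0,0,-3],[0,0,-3],[0,0,-3],[0,0,-3],[0,0,-12],[0,0,-28],[0,0,-45],[0,0,-50],[-10,-10,-50],[-27,-27,-50],[-47,-47,-50],[-67,-68,-50],[-87,-88,-50],[-105,-107,-50],[-118,-120,-50],[-125,-127,-50],[-125,-127,-50],[-125,-127,-50],[-125,-127,-50]],"twist":[[0,0,0],[0,0,0],[0,0,0],[0,0,0],[0,0,0],[0,0,0],[0,0,0],[0,0,0],[0,0,0],[0,0,0],[0,0,0],[0,0,0],[0,0,0],[0,0,0],[0,0,0],[0,0,0],[0,0,0],[0,0,0],[0,0,0],[0,0,0]]}' 0.8
python3 -c "
from h import *
print(to(466.2,209,37))
a=snap('side','s8');b=snap('top','t8')"
```

```text
time: 18.97
position: [593.0, 334.1, 120.4]
eef_rot: [0.0, 0.707, 0.707, 0.002]
force: [-3.0, -0.6, 12.1]
finger_gap: 0.494
grasp_force: 62.1
time: 20.63
position: [466.3, 209.3, 167.5]
eef_rot: [0.0, 0.707, 0.707, 0.0]
force: [0.9, 0.6, -0.3]
finger_gap: 0.797
grasp_force: 0.0
[ -0.33645331  -0.13724545 130.4915205 ]
```

```bash
python3 -m creep '{"delta_pos":[[0,0,25],[0,0,55],[0,0,80],[0,0,100],[0,0,113],[0,0,122],[0,0,127],[0,0,130],[0,0,130]],"twist":[[0,0,0],[0,0,0],[0,0,0],[0,0,0],[0,0,0],[0,0,0],[0,0,0],[0,0,0],[0,0,0]]}'
python3 -m creep '{"delta_pos":[[0,0,0],[0,0,0],[0,0,0],[0,0,0],[0,0,0],[0,0,0],[0,0,0],[0,0,0]],"twist":[[0,0,0],[0,0,0],[0,0,0],[0,0,0],[0,0,0],[0,0,0],[0,0,0],[0,0,0]]}' 0.4 50
```

```text
time: 21.48
position: [465.6, 208.8, 37.4]
eef_rot: [-0.0, 0.707, 0.707, -0.0]
force: [-0.3, -0.1, -0.1]
finger_gap: 0.803
grasp_force: 0.0
time: 22.15
position: [465.9, 208.9, 38.3]
eef_rot: [0.0, 0.707, 0.707, 0.001]
force: [-1.1, 0.4, 5.6]
finger_gap: 0.512
grasp_force: 50.6
```

```bash
python3 -m creep '{"delta_pos":[[0,0,-4],[0,0,-10],[0,0,-20],[0,0,-35],[0,0,-55],[0,0,-80],[0,0,-105],[0,0,-122],[0,0,-130],[0,0,-130]],"twist":[[0,0,0],[0,0,0],[0,0,0],[0,0,0],[0,0,0],[0,0,0],[0,0,0],[0,0,0],[0,0,0],[0,0,0]]}'
python3 - <<'E'
from cal import *
c=atz('side',310+227/4,180+120/4,117);f1=atz('side',*S(265,249),90.5);print('cal side',c,f1,c-f1)
c=atz('top',*T(455,146),105);f1=atz('top',*T(346,378),90.5);print('cal top',c-f1)
E
```

```text
time: 22.98
position: [466.4, 209.0, 169.9]
eef_rot: [0.001, 0.707, 0.707, 0.002]
force: [-0.2, 0.6, 0.0]
finger_gap: 0.51
grasp_force: 50.9
cal side [595.66840059 149.90173892 117.        ] [466.20503115 207.69983797  90.5       ] [129.46336945 -57.79809905  26.5       ]
cal top [127.02756131 -57.7705917   14.5       ]
```

```bash
python3 -m creep '{"delta_pos":[[-5,12,0],[-14,30,0],[-24,53,0],[-34,76,0],[-44,97,0],[-52,115,0],[-57,125,0],[-58,128,0],[-58,128,0],[-58,128,15],[-58,128,15],[-58,128,15]],"twist":[[0,0,0],[0,0,0],[0,0,0],[0,0,0],[0,0,0],[0,0,0],[0,0,0],[0,0,0],[0,0,0],[0,0,0],[0,0,0],[0,0,0]]}'
python3 - <<'E'
from h import *
a=snap('side','s9')
A=cv2.resize(a[140:250,320:420],None,fx=5,fy=5,interpolation=cv2.INTER_CUBIC)
B=cv2.resize(a[120:230,265:325],None,fx=5,fy=5,interpolation=cv2.INTER_CUBIC)
cv2.imwrite('pics/c9.png',np.hstack([A,B]))
E
```

```text
time: 23.98
position: [591.9, 150.9, 151.9]
eef_rot: [-0.001, 0.707, 0.707, -0.001]
force: [0.5, -0.7, -0.8]
finger_gap: 0.511
grasp_force: 51.0
```

View pics/c9.png

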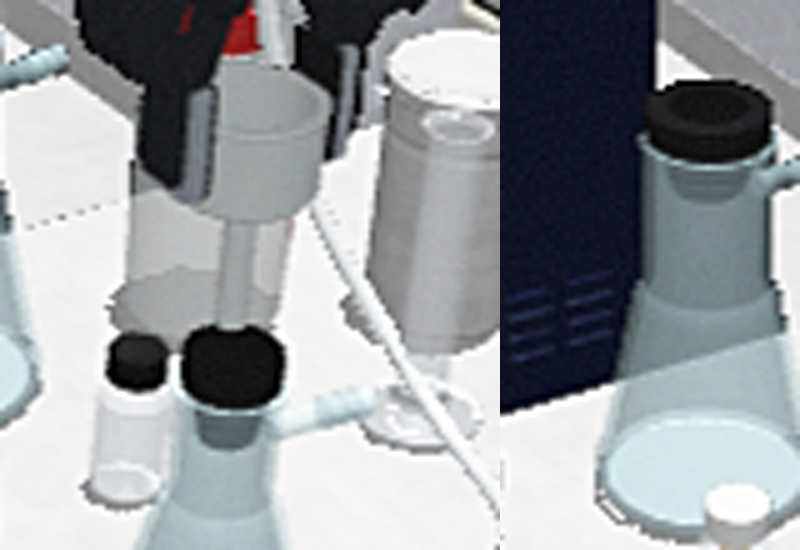

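Middle cone sits home in the large flask. Funnel stem end is at crop (231,326), small cone top centre at (233,351).

Run:
```python
from cal import *
f=lambda U,V:(320+U/5,140+V/5)
c=atz('side',*f(233.5,351),117); w=atz('side',*f(205.5+17-17+0,0),0)
s=env.get_state()['position'];print(s)
for z in (s[2]-27,s[2]-25,s[2]-23):
    e=atz('side',*f(231.5,324.5),z);print(z,(c-e).round(1), 'perp',(.78*(c-e)[0]-.63*(c-e)[1]).round(1))
for y in (.5,):
    r=proj('side',circ(s[0],s[1],s[2]-25+77,22.5));q=(r-[320,140])*5;print(q.min(0),q.max(0))
l=atz('side',265+(710-500)/5,120+105/5,157);print('LF cone',l)
```

```text
[592.37633    150.99244313 152.62482461]
125.62482460847846 [ 0.1 -2.  -8.6] perp 1.4
127.62482460847846 [  2.1   0.5 -10.6] perp 1.4
129.62482460847846 [  4.1   2.9 -12.6] perp 1.4
[168.72827878  62.30550589] [323.86135367 134.71652286]
LF cone [596.41355496 332.46201658 157.        ]
```

```bash
python3 -m creep '{"delta_pos":[[0,2,0],[0,2,3],[0,2,8],[0,2,13],[0,2,18],[0,2,22],[0,2,26],[0,2,26]],"twist":[[0,0,0],[0,0,0],[0,0,0],[0,0,0],[0,0,0],[0,0,0],[0,0,0],[0,0,0]]}'
python3 -m creep '{"delta_pos":[[0,0,3],[0,0,6],[0,0,9],[0,0,9]],"twist":[[0,0,0],[0,0,0],[0,0,0],[0,0,0]]}'
python3 -m creep '{"delta_pos":[[0,0,2],[0,0,4],[0,0,6],[0,0,6]],"twist":[[0,0,0],[0,0,0],[0,0,0],[0,0,0]]}'
```

```text
time: 24.7
position: [594.8, 150.4, 125.3]
eef_rot: [-0.0, 0.707, 0.707, -0.001]
force: [-0.1, -0.7, -1.1]
finger_gap: 0.513
grasp_force: 51.0
time: 25.03
position: [595.1, 150.5, 116.8]
eef_rot: [-0.0, 0.707, 0.707, -0.0]
force: [-0.9, -0.3, -1.3]
finger_gap: 0.512
grasp_force: 51.0
time: 25.37
position: [595.1, 150.5, 111.1]
eef_rot: [-0.0, 0.707, 0.707, -0.0]
force: [0.0, -0.5, -0.2]
finger_gap: 0.512
grasp_force: 51.0
```

```bash
python3 -m creep '{"delta_pos":[[0,0,2],[0,0,4],[0,0,4]],"twist":[[0,0,0],[0,0,0],[0,0,0]]}'
python3 -m creep '{"delta_pos":[[0,0,2],[0,0,4],[0,0,4]],"twist":[[0,0,0],[0,0,0],[0,0,0]]}'
python3 -m creep '{"delta_pos":[[0,0,1],[0,0,2],[0,0,2]],"twist":[[0,0,0],[0,0,0],[0,0,0]]}'
```

```text
time: 25.62
position: [595.2, 150.5, 107.0]
eef_rot: [-0.0, 0.707, 0.707, -0.0]
force: [0.5, 0.8, -1.5]
finger_gap: 0.512
grasp_force: 51.0
time: 25.87
position: [595.2, 150.6, 103.0]
eef_rot: [-0.0, 0.707, 0.707, -0.0]
force: [-0.7, -0.5, -0.6]
finger_gap: 0.511
grasp_force: 51.0
time: 26.12
position: [595.3, 150.6, 101.3]
eef_rot: [-0.0, 0.707, 0.707, -0.0]
force: [-1.5, -0.5, -0.2]
finger_gap: 0.514
grasp_force: 51.0
```

```bash
python3 -m creep '{"delta_pos":[[0,0,1],[0,0,2],[0,0,2]],"twist":[[0,0,0],[0,0,0],[0,0,0]]}'
python3 -m creep '{"delta_pos":[[0,0,1],[0,0,2],[0,0,2]],"twist":[[0,0,0],[0,0,0],[0,0,0]]}'
python3 -m creep '{"delta_pos":[[0,0,1],[0,0,1],[0,0,1]],"twist":[[0,0,0],[0,0,0],[0,0,0]]}'
```

```text
time: 26.37
position: [595.5, 150.6, 99.9]
eef_rot: [0.0, 0.707, 0.707, 0.0]
force: [-0.5, 0.1, 3.7]
finger_gap: 0.511
grasp_force: 51.3
time: 26.62
position: [595.8, 150.7, 99.2]
eef_rot: [0.001, 0.707, 0.707, 0.001]
force: [-3.5, -1.2, 9.7]
finger_gap: 0.511
grasp_force: 52.0
time: 26.87
position: [596.0, 150.8, 99.0]
eef_rot: [0.001, 0.707, 0.707, 0.001]
force: [-4.5, -1.1, 13.0]
finger_gap: 0.51
grasp_force: 52.4
```

```bash
python3 -m creep '{"delta_pos":[[0,0,-3],[0,0,-3],[0,0,-3],[0,0,-3],[0,0,-3],[0,0,-3],[0,0,-10],[0,0,-25],[0,0,-45],[0,0,-65],[10,-12,-68],[28,-34,-68],[50,-62,-68],[73,-90,-68],[96,-118,-68],[119,-146,-68],[140,-172,-68],[156,-192,-68],[166,-205,-68],[167,-207,-68]],"twist":[[0,0,0],[0,0,0],[0,0,0],[0,0,0],[0,0,0],[0,0,0],[0,0,0],[0,0,0],[0,0,0],[0,0,0],[0,0,0],[0,0,0],[0,0,0],[0,0,0],[0,0,0],[0,0,0],[0,0,0],[0,0,0],[0,0,0],[0,0,0]]}' 1
python3 -m creep '{"delta_pos":[[0,0,0],[0,0,0]],"twist":[[0,0,0],[0,0,0]]}'
python3 -c "
from h import *
print(to(388.5,318,45))"
```

```text
time: 28.53
position: [385.5, 319.1, 164.5]
eef_rot: [-0.0, 0.706, 0.708, -0.0]
force: [0.3, 0.8, 0.2]
finger_gap: 1.0
grasp_force: 0.0
time: 28.7
position: [388.3, 317.5, 164.5]
eef_rot: [0.0, 0.707, 0.707, 0.0]
force: [0.5, -0.9, -0.5]
finger_gap: 0.999
grasp_force: 0.0
[  0.56589837   0.12780315 119.46996859]
```

```bash
python3 -m creep '{"delta_pos":[[0,0,20],[0,0,45],[0,0,70],[0,0,90],[0,0,103],[0,0,111],[0,0,116],[0,0,119],[0,0,119]],"twist":[[0,0,0],[0,0,0],[0,0,0],[0,0,0],[0,0,0],[0,0,0],[0,0,0],[0,0,0],[0,0,0]]}'
python3 -m creep '{"delta_pos":[[0,0,0],[0,0,0],[0,0,0],[0,0,0],[0,0,0],[0,0,0],[0,0,0],[0,0,0]],"twist":[[0,0,0],[0,0,0],[0,0,0],[0,0,0],[0,0,0],[0,0,0],[0,0,0],[0,0,0]]}' 0.55 70
```

```text
time: 29.45
position: [388.8, 317.4, 45.5]
eef_rot: [0.0, 0.707, 0.707, 0.0]
force: [-0.5, -0.2, 0.1]
finger_gap: 1.001
grasp_force: 0.0
time: 30.12
position: [388.6, 318.0, 46.4]
eef_rot: [0.0, 0.707, 0.707, 0.001]
force: [-2.2, -0.4, 5.6]
finger_gap: 0.707
grasp_force: 74.5
```

```bash
python3 -m creep '{"delta_pos":[[0,0,-4],[0,0,-10],[0,0,-20],[0,0,-35],[0,0,-55],[0,0,-80],[0,0,-105],[0,0,-130],[0,0,-150],[0,0,-163],[0,0,-166],[0,0,-166]],"twist":[[0,0,0],[0,0,0],[0,0,0],[0,0,0],[0,0,0],[0,0,0],[0,0,0],[0,0,0],[0,0,0],[0,0,0],[0,0,0],[0,0,0]]}'
python3 -m creep '{"delta_pos":[[1,10,0],[2,30,0],[4,55,0],[6,80,0],[8,105,0],[10,130,0],[12,155,0],[13,177,0],[14,193,0],[15,203,0],[15,207,0],[15,207,0],[15,207,0],[15,207,0],[15,207,0],[15,207,0]],"twist":[[0,0,0],[0,0,0],[0,0,0],[0,0,0],[0,0,0],[0,0,0],[0,0,0],[0,0,0],[0,0,0],[0,0,0],[0,0,0],[0,0,0],[0,0,0],[0,0,0],[0,0,0],[0,0,0]]}'
python3 - <<'E'
from cal import *
a=snap('side','s10')
print(env.get_state()['position'])
A=cv2.resize(a[60:240,240:400],None,fx=5,fy=5,interpolation=cv2.INTER_CUBIC)[:600]
A=cv2.resize(a[75:235,250:400],None,fx=3.75,fy=3.75,interpolation=cv2.INTER_CUBIC)
cv2.imwrite('pics/c10.png',A)
E
```

```text
time: 31.12
position: [388.9, 318.0, 212.8]
eef_rot: [0.0, 0.707, 0.707, 0.001]
force: [-0.1, 0.2, -1.6]
finger_gap: 0.707
grasp_force: 75.7
time: 32.45
position: [594.8, 332.7, 212.0]
eef_rot: [0.0, 0.707, 0.707, 0.0]
force: [-0.9, -0.3, -0.2]
finger_gap: 0.705
grasp_force: 75.9
[594.85386993 332.70466681 212.03125506]
```

View pics/c10.png

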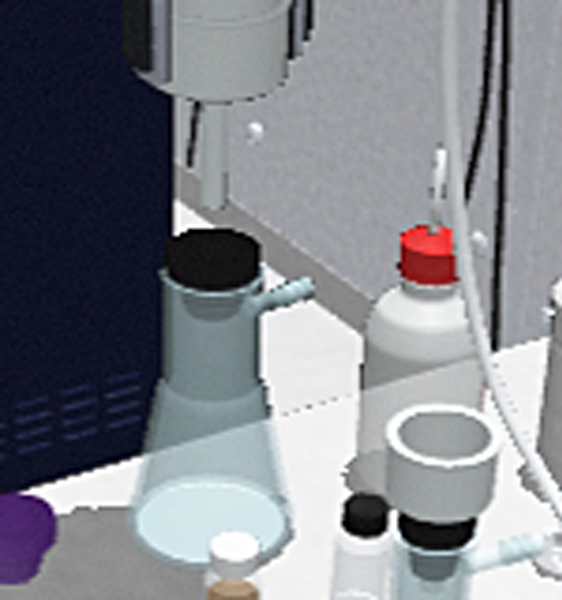

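The small funnel stands upright in the small cone. Large funnel's stem end at crop (214,202), middle cone's top centre at (213,250).

Run:
```python
from cal import *
f=lambda U,V:(250+U/3.75,75+V/3.75)
c=atz('side',*f(213.5,250),157)
for z in (175.6,177.6,179.6): print((c-atz('side',*f(214,202),z)).round(1))
print(c)
```

```text
[ -6.  -10.  -18.6]
[ -3.7  -6.3 -20.6]
[ -1.4  -2.5 -22.6]
[594.95611142 330.25410283 157.        ]
```

```bash
python3 -m creep '{"delta_pos":[[-1.5,-0.5,3],[-1.5,-0.5,9],[-1.5,-0.5,15],[-1.5,-0.5,21],[-1.5,-0.5,26],[-1.5,-0.5,31],[-1.5,-0.5,35],[-1.5,-0.5,35]],"twist":[[0,0,0],[0,0,0],[0,0,0],[0,0,0],[0,0,0],[0,0,0],[0,0,0],[0,0,0]]}'
python3 -m creep '{"delta_pos":[[0,0,3],[0,0,6],[0,0,9],[0,0,9]],"twist":[[0,0,0],[0,0,0],[0,0,0],[0,0,0]]}'
python3 -m creep '{"delta_pos":[[0,0,2],[0,0,4],[0,0,6],[0,0,6]],"twist":[[0,0,0],[0,0,0],[0,0,0],[0,0,0]]}'
python3 -m creep '{"delta_pos":[[0,0,2],[0,0,4],[0,0,6],[0,0,6]],"twist":[[0,0,0],[0,0,0],[0,0,0],[0,0,0]]}'
```

```text
time: 33.17
position: [594.5, 330.9, 175.1]
eef_rot: [-0.0, 0.707, 0.707, -0.001]
force: [0.2, 1.1, -1.4]
finger_gap: 0.71
grasp_force: 75.9
time: 33.5
position: [594.7, 331.0, 166.8]
eef_rot: [-0.0, 0.707, 0.707, -0.0]
force: [0.3, -0.3, -1.6]
finger_gap: 0.707
grasp_force: 75.9
time: 33.83
position: [594.7, 331.0, 161.0]
eef_rot: [-0.0, 0.707, 0.707, -0.0]
force: [-0.2, 0.1, -1.2]
finger_gap: 0.706
grasp_force: 75.9
time: 34.17
position: [594.7, 331.0, 154.9]
eef_rot: [-0.0, 0.707, 0.707, -0.0]
force: [0.7, -0.3, -0.9]
finger_gap: 0.711
grasp_force: 75.9
```

Clear passage through the bore so far; continue to seat.

```bash
python3 -m creep '{"delta_pos":[[0,0,2],[0,0,4],[0,0,6],[0,0,8],[0,0,10],[0,0,11],[0,0,11]],"twist":[[0,0,0],[0,0,0],[0,0,0],[0,0,0],[0,0,0],[0,0,0],[0,0,0]]}'
python3 -m creep '{"delta_pos":[[0,0,1],[0,0,2],[0,0,2]],"twist":[[0,0,0],[0,0,0],[0,0,0]]}'
python3 -m creep '{"delta_pos":[[0,0,1],[0,0,2],[0,0,2]],"twist":[[0,0,0],[0,0,0],[0,0,0]]}'
python3 -m creep '{"delta_pos":[[0,0,1],[0,0,2],[0,0,2]],"twist":[[0,0,0],[0,0,0],[0,0,0]]}'
```

```text
time: 34.75
position: [594.7, 331.0, 144.1]
eef_rot: [-0.0, 0.707, 0.707, -0.0]
force: [-0.5, -1.1, -0.4]
finger_gap: 0.71
grasp_force: 75.9
time: 35.0
position: [594.8, 331.1, 142.3]
eef_rot: [-0.0, 0.707, 0.707, -0.0]
force: [-0.3, -1.2, -1.0]
finger_gap: 0.707
grasp_force: 75.9
time: 35.25
position: [594.8, 331.1, 140.3]
eef_rot: [-0.0, 0.707, 0.707, -0.0]
force: [0.1, -0.2, -2.2]
finger_gap: 0.71
grasp_force: 75.9
time: 35.5
position: [594.9, 331.1, 138.4]
eef_rot: [0.0, 0.707, 0.707, 0.0]
force: [-0.3, -0.1, -0.7]
finger_gap: 0.705
grasp_force: 75.8
```

```bash
python3 -m creep '{"delta_pos":[[0,0,1],[0,0,2],[0,0,2]],"twist":[[0,0,0],[0,0,0],[0,0,0]]}'
python3 -m creep '{"delta_pos":[[0,0,1],[0,0,2],[0,0,2]],"twist":[[0,0,0],[0,0,0],[0,0,0]]}'
```

```text
time: 35.75
position: [595.1, 331.2, 137.5]
eef_rot: [0.0, 0.707, 0.707, 0.001]
force: [-1.1, -0.7, 4.2]
finger_gap: 0.703
grasp_force: 75.9
time: 36.0
position: [595.4, 331.4, 137.1]
eef_rot: [0.0, 0.707, 0.707, 0.002]
force: [-3.0, -2.3, 9.6]
finger_gap: 0.711
grasp_force: 76.6
```

```bash
python3 -m creep '{"delta_pos":[[0,0,-3],[0,0,-3],[0,0,-3],[0,0,-3],[0,0,-3],[0,0,-3],[0,0,-10],[0,0,-25],[0,0,-45],[0,0,-70],[0,0,-90],[-10,-20,-90],[-20,-55,-90],[-30,-90,-90],[-40,-125,-90],[-50,-160,-90],[-60,-190,-90],[-70,-210,-90],[-80,-220,-90],[-80,-220,-90]],"twist":[[0,0,0],[0,0,0],[0,0,0],[0,0,0],[0,0,0],[0,0,0],[0,0,0],[0,0,0],[0,0,0],[0,0,0],[0,0,0],[0,0,0],[0,0,0],[0,0,0],[0,0,0],[0,0,0],[0,0,0],[0,0,0],[0,0,0],[0,0,0]]}' 1
python3 -m creep '{"delta_pos":[[-60,-40,0],[-120,-80,0],[-180,-100,0],[-200,-100,0],[-200,-100,0],[-200,-100,0],[-200,-100,0],[-200,-100,0],[-200,-100,0],[-200,-100,0]],"twist":[[0,0,0],[0,0,0],[0,0,0],[0,0,0],[0,0,0],[0,0,0],[0,0,0],[0,0,0],[0,0,0],[0,0,0]]}'
python3 - <<'E'
from h import *
a=snap('side','s11');b=snap('top','t11')
A=cv2.resize(a[90:380,170:430],None,fx=1.55,fy=1.55*1,interpolation=cv2.INTER_CUBIC);B=cv2.resize(b[120:340,190:430],None,fx=1.6,fy=1.6,interpolation=cv2.INTER_CUBIC)
H=max(len(A),len(B));p=lambda I:np.vstack([I,np.zeros((H-len(I),I.shape[1],3),np.uint8)])
cv2.imwrite('pics/fin.png',np.hstack([p(A),p(B)])[:, :800])
E
```

```text
time: 37.67
position: [372.8, 249.8, 226.0]
eef_rot: [0.0, 0.707, 0.707, 0.001]
force: [0.3, -1.0, 1.5]
finger_gap: 1.002
grasp_force: 0.0
time: 38.5
position: [275.6, 51.8, 224.6]
eef_rot: [-0.0, 0.707, 0.708, 0.0]
force: [-0.3, 0.2, 0.3]
finger_gap: 0.999
grasp_force: 0.0
```

View pics/fin.png

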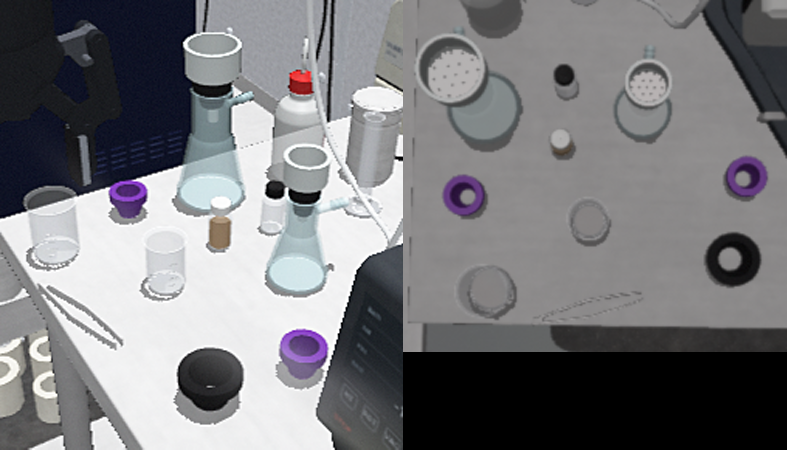

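Both flasks carry their cone and an upright funnel: the large one at (213,60) in the left crop, the small one at (307,165). The vials and the largest cone are undisturbed. Hand in.

```bash
python3 -c "
from cell import sign_off
print(sign_off())"
```

```text
the job is handed in; nothing more can be done
None
```

I set up both flasks as asked (small cone and small funnel in the small flask, middle cone and large funnel in the large one) and handed the job in after about 38 s of robot time; the final pictures show both funnels upright and the vials, flasks and largest cone in place, but the hand-in returned no verdict.

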